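# Row up three rails in the marking jig and hold the clamp down

### The job

I want to strike one pencil line across all three pine rails in the marking jig, so, with its clamp lever still up, nudge them into a tight row: far ends square against the back fence, touching side by side, the left one against the side stop. Then press the sprung lever down by its black grip until its brass pointer is in the green band, never into the red under it, and finish while still holding it there, so that the shoe keeps all three rails clamped. Leave the pencil and the other tools and things on the bench where they are.

Things in the scene. Friction and masses are not known exactly. Their poses are not given: they have to be found in the camera images.
- jig: Marking-out jig fixed to the bench. Origin: centre of the underside of its bed; x away from the robot to the back fence, y left, z up. Bed: grey-faced plywood, 240 x 340 x 12 mm, spans x -125..115, y -170..170 mm. A white gauge plate stands behind the lever at x 100..104, y -130..-94, up to z = 132, with a green band and a red one below it.
- jig_corner (a point): Inner corner of fence and side stop on the bed's top: jig x = 95, y = 75, z = 12 mm; axes as the jig's. Fence: dark wood strip along y, near face in the plane of this point, from here 185 mm to the right, 20 mm high. Side stop: dark wood strip along x, right face in the plane of this point, from here 125 mm towards the robot, 18 mm high.
- clamp_lever (a joint): Lever angle, rad: 0 = up (arm 0.45 over level; a spring returns it there), grows as pressed, 0.45 = arm level, stop at 0.56. The sprung shoe meets the rails at about 0.36. Green band: 0.42 to 0.48, red beyond. In the green the grip needs about 7 N downward.
- lever_hinge (a point): Hinge pin of the lever, jig x = 75, y = 135, z = 64 mm, axis along the jig's x. The arm, 20 mm wide, 14 mm thick, runs to the right (-y) over the far part of the rails. Its sprung shoe, 24 mm along x, 112 mm along y, hangs 111 mm from the pin, its face 40 mm below the arm's middle; it levels itself on the rails and gives up to 20 mm.
- lever_grip (a point): Centre of the lever's round black grip, 25 mm thick, 98 mm long, along the arm, 330 mm from the hinge pin. Lever up: jig x = 75, y = -162, z = 207 mm; level: jig x = 75, y = -195, z = 64 mm. Its frame: -y runs out along the arm, x is parallel to the jig's x.
- lever_pointer (a point): Tip of the thin brass pointer that stands up from the arm in front of the gauge plate; 96 mm above the bench at the middle of the green band (14 mm high).
- rail_a_mid (a point): Centre of a loose pine rail, 34 x 140 x 22 mm (about 0.05 kg, the three are alike), half-way up. Its own y axis runs along its length. It starts on the bed, roughly along the jig's x, short of the fence and apart from its neighbours; in the row its centre lies at jig x = 25, z = 23, and y = 58, 24 or -10 (mm).
- rail_b_mid (a point): Centre of a loose pine rail, 34 x 140 x 22 mm (about 0.05 kg, the three are alike), half-way up. Its own y axis runs along its length. It starts on the bed, roughly along the jig's x, short of the fence and apart from its neighbours; in the row its centre lies at jig x = 25, z = 23, and y = 58, 24 or -10 (mm).
- rail_c_mid (a point): Centre of a loose pine rail, 34 x 140 x 22 mm (about 0.05 kg, the three are alike), half-way up. Its own y axis runs along its length. It starts on the bed, roughly along the jig's x, short of the fence and apart from its neighbours; in the row its centre lies at jig x = 25, z = 23, and y = 58, 24 or -10 (mm).
- try_square_mid (a point): Centre of a bystander, half-way up: try square with a wooden stock and steel blade, 120 x 181 x 19 mm, on the bench left of the jig.
- pencil_mid (a point): Centre of a bystander, half-way up: red pencil, 172 x 12 x 8 mm, on the jig's bed left of the side stop.
- screwdriver_red_mid (a point): Centre of a bystander, half-way up: red-handled screwdriver, 230 mm long, right of the jig.
- nut_jar_mid (a point): Centre of a bystander, half-way up: glass jar of nuts with a lid, 66 mm wide, 80 mm tall, at the back right.
- masking_tape_mid (a point): Centre of a bystander, half-way up: roll of masking tape, 98 mm wide, 25 mm tall, at the back left.

How it is judged:
By the outcome, as a careful person would: the job done as asked, in the order asked, and still so for the second after the job is handed in, while the arm keeps its last pose, push and grip.
It also fails if it takes over 72 s, if anything falls off the work surface, if the arm or the gripper's body presses on something with over 40 N, if the wrist force passes 120 N, or if a joint passes its speed limit or range.

### The arm

A 7-joint arm with a two-finger parallel gripper is mounted at the origin on a cart in front of the work surface, level with it; the furniture and walls round the work are solid. World frame = base frame: x ahead of the robot, y to its left, z up, the work surface at z = 0. Lengths are in m, angles in rad, forces in N, time in s.
With the tool pointing down it reaches from about 0.4 to 0.925 m from the base axis. Payload 5.6 kg.
Tool frame: the origin (TCP) lies midway between the tips of the shut fingers; the grasp point (between the pads) lies 19 mm behind it; z points along the fingers, y is the line along which they close (so a half turn about z gives the same grasp; the last joint's range is limited). The gripper opens to 85 mm and grips with 20 to 120 N. Pads are 22 mm wide; open, the fingers measure 114 mm over their backs; the gripper's body (76 mm by 85 mm) begins 54 mm behind the grasp point. The pads swing forward as they close: fully open they stand 13 mm farther back than shut.
Start: joints at [-1.226, 0.468, -0.012, 1.603, 0.006, 1.071, -0.056], TCP at [0.246, 0.602, 0.231] pointing down, gripper open.
Joint ranges: [-2.53, 2.53], [-0.31, 2.02], [-1.57, 1.55], [0.28, 2.44], [-1.29, 4.43], [0.15, 1.84], [-2.92, 2.92]. Speed limits (rad/s): [2.57, 2.57, 3.14, 3.14, 3.14, 3.14, 3.14].

### API

Orientations are given as a unit quaternion [w, x, y, z].
In Python, from rig import manip gives the robot as it stands.
- The arm moves only by the tool arm_command, never from a script. Its argument "increments" is a list of rows, each a list of 7 numbers: the turn, a rotation vector about the tool's x, y, z in units of 6 degrees (1.0 is 6 degrees), then the shift along the tool's x, y, z in units of 25 mm (1.0 is 25 mm), then the closure in counts, from 0 (fully open) to 255 (shut). In form: [[rx, ry, rz, dx, dy, dz, claw], ...]. A call has 1 to 8 rows; each row is the pose to reach, as a shift and turn from the pose commanded when the call began, along the tool's axes at that moment; what a row does not reach only later rows make up. A row lasts 1/8 s, in which the tool goes at most 62.5 mm and 10.7 degrees, less where a joint would pass 70% of its speed; a pose out of reach is approached as far as the arm can. A call with a gripper value outside its range is refused whole. The fingers move at their own pace and stop on an object; the grip force is fixed at half the most. Time passes only in rows, so rows that repeat a pose let the fingers close. It gives the time, the measured TCP pose, the force, the opening and the grip force at its end, in the units of the state.
- manip.get_state(): the state, without advancing time (a new reading comes with each control period).
- manip.camera(name): name is "scene" or "top"; returns the picture (400x640x3 uint8, red, green, blue); there is no depth.
- manip.get_calibration(name): a dict with "K" (3x3 intrinsics, pixels), "R" (3x3) and "t" (3): a world point X has camera coordinates R X + t. Camera axes: x right, y down, z forward; pixel columns grow to the right and rows downward; lengths in m; the calibration is good to about 2 mm. A picture is of the moment at which its call begins. get_calibration takes no time and is no camera call.
- manip.job_done(): hands the job in; it is judged then, once.
The state is a dict: "time_s": time; "q": joint angles; "joint_vel": joint speeds; "joint_torque": joint torques, N m; "position": TCP position; "tool_rot": TCP orientation; "contact_force": force on the tool from outside, world axes, zero at the start; "wrist_torque": the same for the moment, N m; "grip_width": finger opening in m; "gripper_force": force on a finger pad.
Only numpy, scipy, OpenCV 4.12 (cv2) and the standard library are available. Lean on these libraries where they do the work, as an engineer would, in place of code of your own. Each camera call takes 0.05 s, during which the arm holds its last target. There are 200 camera calls.

## Working session

There is one attempt and no reset: what is moved stays moved. The work goes in short steps, Python scripts to look and compute and a tool call to move; the robot and the scene stay as the last step left them, time stands still between calls to the robot, and variables do not carry over. Pictures are saved under pics/ and viewed, at most 10 in all, crops included, and the job is handed in when it is done.

Besides the shell and the picture viewer there is one more tool, called as name(argument=value, ...) on one line, values as JSON. arm_command: Moves the arm, as the interface text tells. Its arguments: {"type":"object","properties":{"increments":{"type":"array"}},"required":["increments"]}

```bash
mkdir -p pics; python3 - <<'E'
from rig import manip
import cv2
s=manip.get_state();print(s['time_s'],s['position'],s['tool_rot'],s['contact_force'],s['grip_width'])
for n in("top","scene"):
    im=manip.camera(n);cv2.imwrite(f'pics/{n}0.png',im[:,:,::-1])
    cv2.imwrite(f'pics/{n}0b.png',cv2.resize(im[:,:,::-1],(800,500)))
    c=manip.get_calibration(n);print(c)
E
```

```text
0.0 [0.24564362 0.60116529 0.23027996] [-1.11900013e-04  1.92735228e-01  9.81250363e-01 -9.19136592e-04] [ 0.49633181 -0.72928519  0.04312511] 0.08533362404091298
{'K': array([[437.95817719,   0.        , 325.51114854],
       [  0.        , 437.95817719, 196.45671819],
       [  0.        ,   0.        ,   1.        ]]), 'R': array([[ 0.02031129, -0.999756  ,  0.00868232],
       [-0.98927047, -0.02135339, -0.14452672],
       [ 0.14467685, -0.00565364, -0.98946281]]), 't': array([0.14661582, 0.5926427 , 1.42080141])}
{'K': array([[407.37411836,   0.        , 322.26058935],
       [  0.        , 407.37411836, 195.60987957],
       [  0.        ,   0.        ,   1.        ]]), 'R': array([[ 0.82969846, -0.55817418,  0.00648504],
       [-0.43714078, -0.65692532, -0.61429396],
       [ 0.34714321,  0.50684387, -0.78905062]]), 't': array([-0.42714256,  0.44566612,  0.84197027])}
```

View pics/top0b.png

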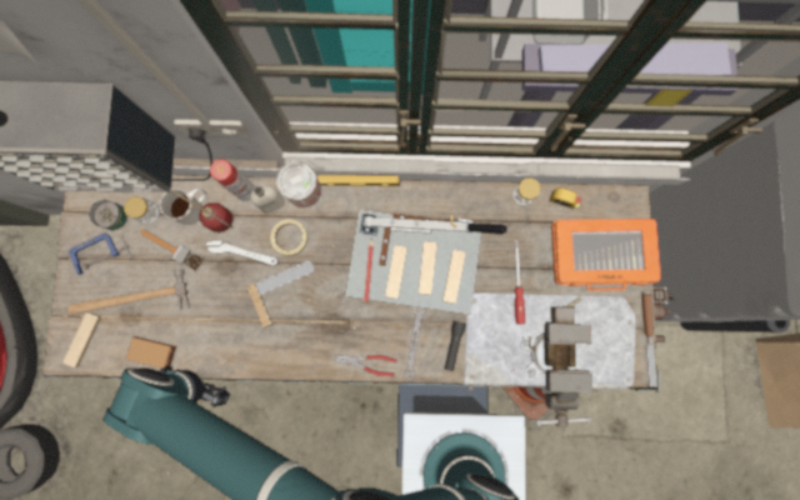

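View pics/scene0b.png

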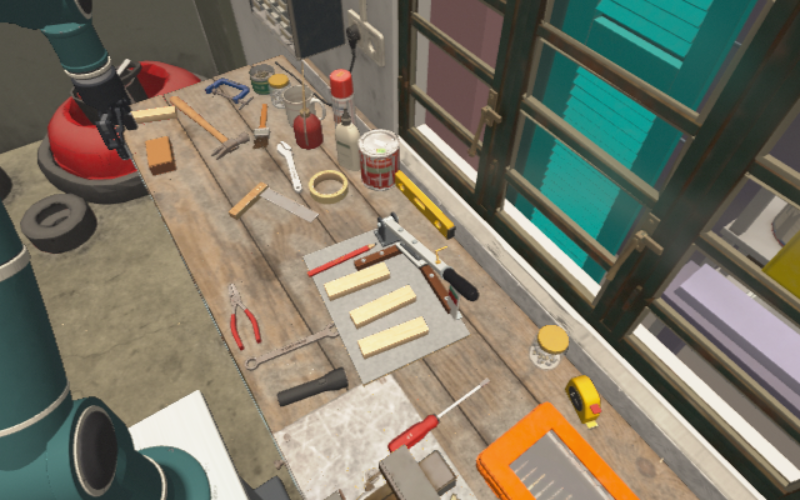

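The jig is at about (415, 262) in the enlarged top view. The three rails are apart at (397, 272), (427, 268) and (454, 276), and the lever grip is at (487, 229). I'll crop closer.

```bash
python3 - <<'E'
import cv2
im=cv2.imread('pics/top0.png')[160:260,270:420]
cv2.imwrite('pics/top0c.png',cv2.resize(im,(750,500),interpolation=cv2.INTER_CUBIC))
im=cv2.imread('pics/scene0.png')[160:310,230:400]
cv2.imwrite('pics/sc0c.png',cv2.resize(im,(680,600),interpolation=cv2.INTER_CUBIC))
E
```

```text
(no output)
```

View pics/top0c.png

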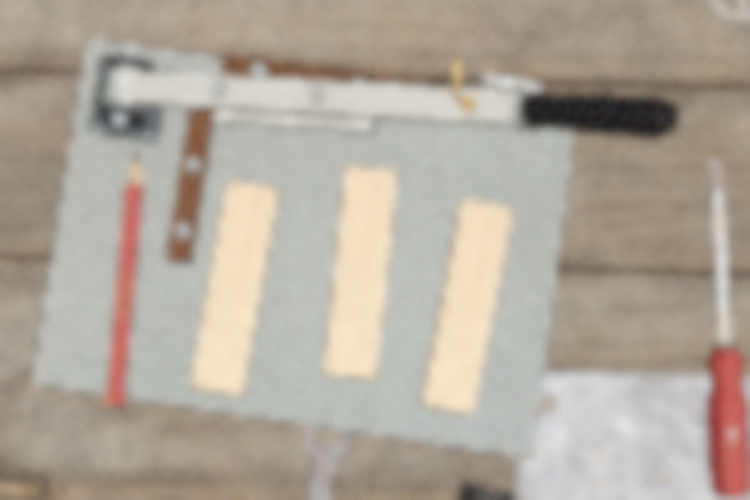

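View pics/sc0c.png

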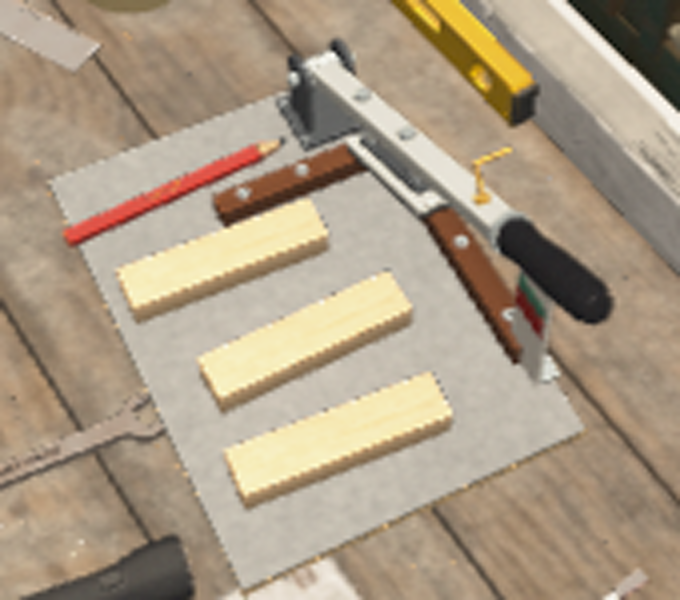

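The crops show the bed corners, rail top corners, and the pointer above the green band. I'll fit the jig and rail poses from both views.

```bash
cat > h.py <<'E'
from rig import manip
import numpy as np
from scipy.optimize import least_squares
C={n:manip.get_calibration(n) for n in("top","scene")}
def proj(n,X):
    c=C[n];p=np.atleast_2d(X)@c['R'].T+c['t'];p=p@c['K'].T;return p[:,:2]/p[:,2:]
def T(p,l,z):
    x,y,a=p;c,s=np.cos(a),np.sin(a);l=np.array(l,float)
    return np.c_[x+c*l[:,0]-s*l[:,1],y+s*l[:,0]+c*l[:,1],np.full(len(l),z)]
def fit(obs,p0):
    # obs: list (cam, local xy, z, pix)
    f=lambda p:np.concatenate([(proj(n,T(p,l,z))-px).ravel() for n,l,z,px in obs])
    r=least_squares(f,p0,loss='soft_l1');return r.x,r.fun.reshape(-1,2).round(1)
def up(px,s,o):return (np.array(px,float)+.5)/s-.5+np.array(o)
def ground(n,px,z):
    c=C[n];d=np.linalg.solve(c['K'],[*px,1]);o=-c['R'].T@c['t'];d=c['R'].T@d;return o+d*(z-o[2])/d[2]
E
python3 - <<'E'
from h import *
t=lambda p:up(p,5,(270,160)); s=lambda p:up(p,4,(230,160))
J,r=fit([("top",[(-.125,.17),(.115,.17),(-.125,-.17)],.012,t([(37,385),(92,40),(525,455)])),
 ("scene",[(-.125,.17),(-.125,-.17),(.115,-.17)],.012,s([(50,182),(243,588),(583,430)]))],[.6,0,0])
print("jig",J.round(4),r.tolist())
L=[(.07,.017),(.07,-.017),(-.07,-.017),(-.07,.017)]
c,sn=np.cos(J[2]),np.sin(J[2]);R=np.array([[c,-sn],[sn,c]])
for k,a,b in [("A",[(228,181),(278,187),(243,393),(192,386)],[(302,199),(328,238),(140,306),(118,268)]),
("B",[(347,166),(397,170),(375,378),(326,375)],[(388,270),(411,310),(222,395),(200,355)]),
("C",[(463,198),(513,206),(475,413),(424,406)],[(432,373),(450,412),(245,490),(226,452)])]:
    p,r=fit([("top",L,.034,t(a)),("scene",L,.034,s(b))],[.6,0,0])
    print(k,p.round(4),"jig",((p[:2]-J[:2])@R).round(4),round(np.degrees(p[2]-J[2]),1),r.tolist())
for nm,l,z in [("corner",(.095,.075),.012),("grip up",(.075,-.162),.207),("grip lvl",(.075,-.195),.064)]:
    X=T(J,[l],z);print(nm,X.round(4),((proj("top",X)-[270,160])*5).round(),((proj("scene",X)-[230,160])*4).round())
E
```

```text
jig [ 0.5586  0.1394 -0.1252] [[-1.3, -0.6], [-1.1, -0.7], [1.2, 0.2], [-0.9, -0.2], [-0.3, 1.0], [1.0, 0.1]]
A [ 0.5221  0.1877 -0.1502] jig [-0.0422  0.0433] -1.4 [[-0.1, -0.5], [-0.1, 0.0], [-0.3, -0.0], [-0.2, -0.4], [1.7, -0.0], [0.3, -0.6], [-1.5, 1.2], [-0.5, 0.8]]
B [ 0.5346  0.1042 -0.0923] jig [-0.0194 -0.038 ] 1.9 [[-0.2, -0.5], [-0.2, -0.2], [-0.2, -0.4], [-0.6, -0.9], [0.1, 0.3], [0.6, -0.1], [-0.6, 1.2], [-0.8, 0.8]]
C [ 0.5132  0.032  -0.1757] jig [-0.0316 -0.1123] -2.9 [[-0.3, -0.3], [-0.3, 0.0], [-0.3, -0.3], [-0.2, -0.9], [-0.4, -0.3], [0.9, 0.9], [-0.2, 2.2], [-0.4, -0.0]]
corner [[0.6622 0.202  0.012 ]] [[217.  83.]] [[382. 165.]]
grip up [[ 0.6127 -0.0307  0.207 ]] [[599. 110.]] [[555. 274.]]
grip lvl [[ 0.6086 -0.0634  0.064 ]] [[615. 156.]] [[560. 448.]]
```

```bash
cat >> h.py <<'E'
from scipy.spatial.transform import Rotation as Ro
J=np.array([.5586,.1394,-.1252])
def jig(p):
    d=np.array(p)-[J[0],J[1],0];c,s=np.cos(J[2]),np.sin(J[2]);return np.array([c*d[0]+s*d[1],-s*d[0]+c*d[1],d[2]])
def delta(x,y,z): # jig mm target, tool y along jig y, tool down
    s=manip.get_state();w,a,b,c=s['tool_rot'];R=Ro.from_quat([a,b,c,w])
    g=T(J,[(x/1e3,y/1e3)],z/1e3)[0]
    G=Ro.from_euler('z',J[2])*Ro.from_matrix(np.diag([-1,1,-1.]))
    return ((R.inv()*G).as_rotvec()/np.radians(6)).round(3),(R.inv().apply(g-s['position'])/.025).round(3)
E
python3 -c "
from h import *
print(delta(-140,45,120),jig(manip.get_state()['position']))"
```

```text
(array([-1.500e-02, -1.000e-03, -2.509e+00]), array([-12.699, -12.076,   4.438])) [-0.36814988  0.41915802  0.23044125]
```

arm_command(increments=[[0, 0, -0.5, -2, -2, 0, 255], [0, 0, -1, -4, -4, 0, 255], [0, 0, -1.5, -6, -6, 0, 255], [0, 0, -2, -8, -8, 1, 255], [-0.015, 0, -2.51, -10, -10, 2, 255], [-0.015, 0, -2.51, -12, -11.5, 3.5, 255], [-0.015, 0, -2.51, -12.7, -12.08, 4.44, 255], [-0.015, 0, -2.51, -12.7, -12.08, 4.44, 255]])

```text
time_s: 1.1
position: [0.4256, 0.1983, 0.1186]
tool_rot: [-0.001, 0.065, 0.998, -0.001]
contact_force: [0.5, 1.6, -0.4]
grip_width: -0.0001
gripper_force: 0.0
```

```bash
python3 -c "
from h import *
s=manip.get_state();print(s['time_s'],jig(s['position']),s['contact_force'],s['grip_width'],delta(-140,45,20))"
```

```text
1.1 [-0.1392953   0.04183357  0.11857943] [ 0.52200185  1.643885   -0.44860503] -9.903975875176977e-05 (array([-0.011, -0.015, -0.04 ]), array([0.022, 0.131, 3.943]))
```

arm_command(increments=[[0, 0, 0, 0, 0, 2, 255], [0, 0, 0, 0, 0, 4, 255], [0, 0, 0, 0, 0, 4, 255], [0, 0, 0, -0.5, 0, 4, 255], [0, 0, 0, -1, 0, 4, 255], [0, 0, 0, -1.5, 0, 4, 255], [0, 0, 0, -1.96, 0, 4, 255], [0, 0, 0, -1.96, 0, 4, 255]])

```text
time_s: 2.1
position: [0.4756, 0.1959, 0.0208]
tool_rot: [0.001, 0.063, 0.998, 0.001]
contact_force: [-0.1, 0.1, 0.2]
grip_width: 0.0001
gripper_force: 0.0
```

```bash
python3 - <<'E'
from h import *
import cv2
s=manip.get_state();print(s['time_s'],jig(s['position']),s['contact_force'])
im=manip.camera("scene")[160:310,230:400,::-1]
cv2.imwrite('pics/a1.png',cv2.resize(im,(680,600),interpolation=cv2.INTER_CUBIC))
E
```

```text
2.1 [-0.08940609  0.04574036  0.02075978] [-0.14048453  0.14932249  0.2059714 ]
```

View pics/a1.png

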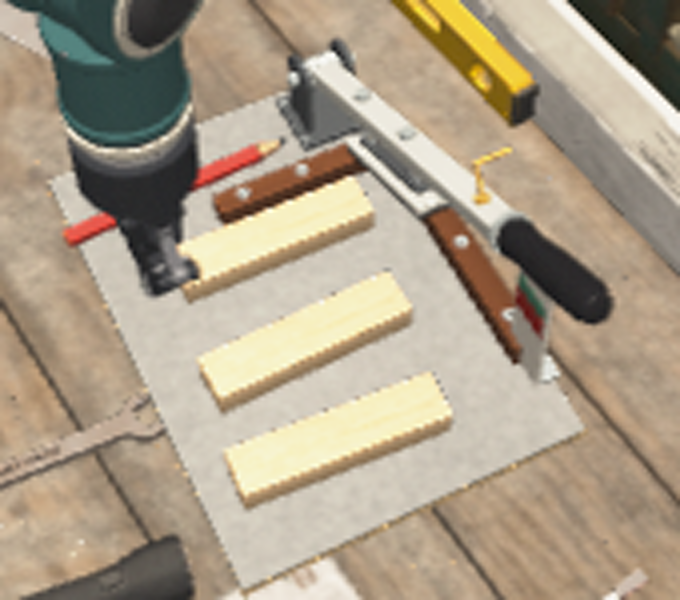

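A went forward cleanly, its far end now at (365, 195). Next I'll go into the gap between A and B and push A against the stop.

arm_command(increments=[[0, 0, 0, 0.4, 0, 0, 255], [0, 0, 0, 0.4, 0, -2, 255], [0, 0, 0, -1.5, -1, -2, 255], [0, 0, 0, -3.24, -1.64, -2, 255], [0, 0, 0, -3.24, -1.64, -1.6, 255], [0, 0, 0, -3.24, -1.64, 0, 255], [0, 0, 0, -3.24, -1.64, 0, 255]])

```text
time_s: 3.02
position: [0.5451, 0.1454, 0.0173]
tool_rot: [-0.004, 0.062, 0.998, -0.0]
contact_force: [-0.3, -0.3, 0.5]
grip_width: 0.0001
gripper_force: 0.0
```

arm_command(increments=[[0, 0, 0, 0, 0.3, 0, 255], [0, 0, 0, 0, 0.5, 0, 255], [0, 0, 0, 0, 0.7, 0, 255], [0, 0, 0, 0, 0.82, 0, 255], [0, 0, 0, 0, 0.9, 0, 255], [0, 0, 0, 0, 0.9, 0, 255]])

```text
time_s: 3.78
position: [0.5524, 0.1677, 0.0204]
tool_rot: [0.0, 0.063, 0.998, 0.001]
contact_force: [-0.5, -0.2, -0.3]
grip_width: 0.0002
gripper_force: 0.0
```

```bash
python3 - <<'E'
from h import *
s=manip.get_state();print(s['time_s'],jig(s['position']),s['contact_force'])
E
```

```text
3.775 [-0.00972306  0.02725717  0.02036198] [-0.5331036  -0.20673087 -0.29066098]
```

arm_command(increments=[[0, 0, 0, 0, 0.06, 0, 255], [0, 0, 0, 0, 0.12, 0, 255], [0, 0, 0, 0, 0.18, 0, 255], [0, 0, 0, 0, 0.18, 0, 255]])

```text
time_s: 4.28
position: [0.5524, 0.1681, 0.0202]
tool_rot: [-0.001, 0.064, 0.998, -0.001]
contact_force: [-1.8, -9.1, 6.0]
grip_width: 0.0002
gripper_force: 4.6
```

```bash
python3 - <<'E'
from h import *
import cv2
s=manip.get_state();print(s['time_s'],jig(s['position']),s['contact_force'])
im=manip.camera("top")[160:260,270:420,::-1]
cv2.imwrite('pics/a2.png',cv2.resize(im,(750,500),interpolation=cv2.INTER_CUBIC))
im=manip.camera("scene")[160:310,230:400,::-1]
cv2.imwrite('pics/a3.png',cv2.resize(im,(680,600),interpolation=cv2.INTER_CUBIC))
E
```

```text
4.275 [-0.00974304  0.0277182   0.0201956 ] [-1.78527702 -9.11084888  5.96976231]
```

View pics/a3.png

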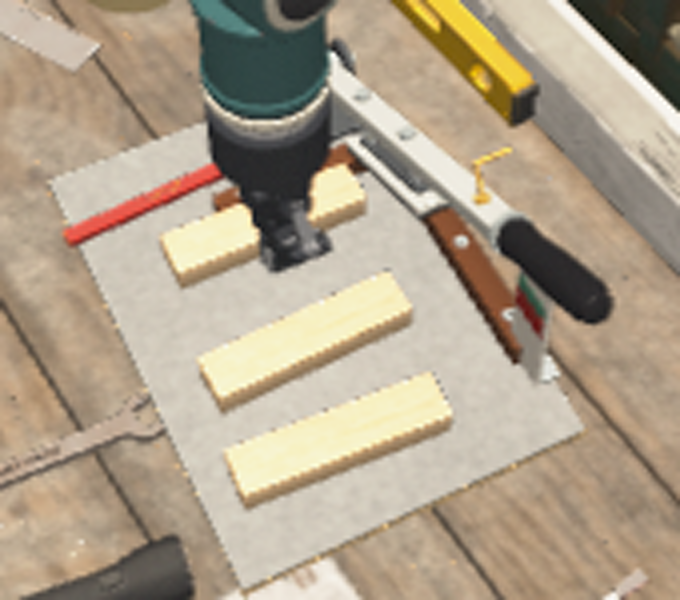

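A sits along the side stop (contact at 9 N). Now B's turn, entering the B–C gap.

arm_command(increments=[[0, 0, 0, 0, -0.4, 0, 255], [0, 0, 0, 0, -0.4, -2, 255], [0, 0, 0, 0.2, -2.4, -2, 255], [0, 0, 0, 0.36, -4.24, -2, 255], [0, 0, 0, 0.36, -4.24, -1.6, 255], [0, 0, 0, 0.36, -4.24, 0, 255], [0, 0, 0, 0.36, -4.24, 0, 255]])

```text
time_s: 5.25
position: [0.5284, 0.0688, 0.0178]
tool_rot: [-0.003, 0.062, 0.998, 0.001]
contact_force: [0.1, 0.1, 0.8]
grip_width: 0.0001
gripper_force: 0.0
```

arm_command(increments=[[0, 0, 0, 0, 0.4, 0, 255], [0, 0, 0, 0, 0.8, 0, 255], [0, 0, 0, 0, 1.2, 0, 255], [0, 0, 0, 0, 1.6, 0, 255], [0, 0, 0, 0, 2.0, 0, 255], [0, 0, 0, 0, 2.4, 0, 255], [0, 0, 0, 0, 2.7, 0, 255], [0, 0, 0, 0, 2.76, 0, 255]])

```text
time_s: 6.25
position: [0.5391, 0.1354, 0.0201]
tool_rot: [-0.0, 0.063, 0.998, -0.0]
contact_force: [-1.0, -5.5, 2.0]
grip_width: -0.0004
gripper_force: 2.8
```

arm_command(increments=[[0, 0, 0, 0, 0.06, 0, 255], [0, 0, 0, 0, 0.1, 0, 255], [0, 0, 0, 0, 0.1, 0, 255]])

```text
time_s: 6.62
position: [0.539, 0.1355, 0.0201]
tool_rot: [-0.001, 0.064, 0.998, -0.001]
contact_force: [-2.5, -9.1, 4.7]
grip_width: -0.0002
gripper_force: 4.3
```

```bash
python3 - <<'E'
from h import *
s=manip.get_state();print(s['time_s'],jig(s['position']),s['contact_force'])
E
```

```text
6.625 [-0.01894215 -0.00630047  0.02008074] [-2.47071107 -9.14208972  4.67267676]
```

arm_command(increments=[[0, 0, 0, 0, -0.4, 0, 255], [0, 0, 0, 0, -0.4, -2, 255], [0, 0, 0, 0.2, -2.4, -2.2, 255], [0, 0, 0, 0.52, -4.6, -2.2, 255], [0, 0, 0, 0.52, -6.06, -2.2, 255], [0, 0, 0, 0.52, -6.06, -1.6, 255], [0, 0, 0, 0.52, -6.06, 0, 255], [0, 0, 0, 0.52, -6.06, 0, 255]])

```text
time_s: 7.62
position: [0.5054, -0.0085, 0.0175]
tool_rot: [-0.003, 0.062, 0.998, 0.001]
contact_force: [-1.2, 0.4, -0.2]
grip_width: 0.0001
gripper_force: 0.0
```

arm_command(increments=[[0, 0, 0, 0, 0.4, 0, 255], [0, 0, 0, 0, 0.8, 0, 255], [0, 0, 0, 0, 1.2, 0, 255], [0, 0, 0, 0, 1.6, 0, 255], [0, 0, 0, 0, 2.0, 0, 255], [0, 0, 0, 0, 2.4, 0, 255], [0, 0, 0, 0, 2.8, 0, 255], [0, 0, 0, 0, 3.2, 0, 255]])

```text
time_s: 8.62
position: [0.5178, 0.0703, 0.0201]
tool_rot: [0.0, 0.063, 0.998, 0.001]
contact_force: [-0.1, 0.5, 0.1]
grip_width: 0.0002
gripper_force: 0.2
```

arm_command(increments=[[0, 0, 0, 0, 0.4, 0, 255], [0, 0, 0, 0, 0.8, 0, 255], [0, 0, 0, 0, 1.2, 0, 255], [0, 0, 0, 0, 1.4, 0, 255], [0, 0, 0, 0, 1.5, 0, 255], [0, 0, 0, 0, 1.54, 0, 255], [0, 0, 0, 0, 1.54, 0, 255]])

```text
time_s: 9.5
position: [0.5218, 0.1035, 0.0201]
tool_rot: [-0.001, 0.064, 0.998, -0.002]
contact_force: [-2.0, -9.9, 4.3]
grip_width: 0.0001
gripper_force: 5.2
```

```bash
python3 - <<'E'
from h import *
import cv2
s=manip.get_state();print(s['time_s'],jig(s['position']),s['contact_force'])
im=manip.camera("scene")[160:310,230:400,::-1]
cv2.imwrite('pics/a4.png',cv2.resize(im,(680,600),interpolation=cv2.INTER_CUBIC))
E
```

```text
9.5 [-0.032064   -0.04024627  0.02009037] [-1.98303589 -9.91488115  4.26726934]
```

View pics/a4.png

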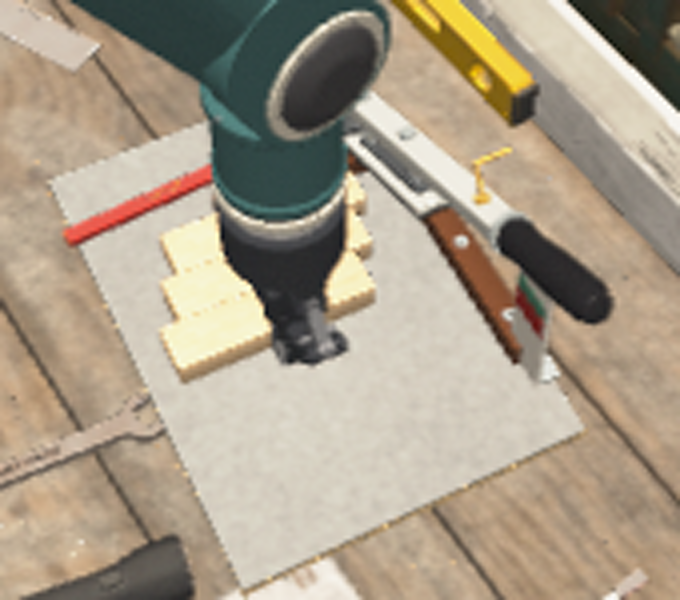

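The three rails are side by side at the stop, staggered (near ends at about (172, 245), (172, 285) and (172, 345)). Next I'll push each to the fence, C first.

arm_command(increments=[[0, 0, 0, 0, -0.4, 0, 255], [0, 0, 0, 0, -0.4, -2.2, 255], [0, 0, 0, 2, 0.5, -2.2, 255], [0, 0, 0, 4.12, 0.98, -2.2, 255], [0, 0, 0, 4.12, 0.98, -1.6, 255], [0, 0, 0, 4.12, 0.98, 0, 255], [0, 0, 0, 4.12, 0.98, 0, 255]])

```text
time_s: 10.42
position: [0.4222, 0.1441, 0.0182]
tool_rot: [-0.002, 0.063, 0.998, -0.0]
contact_force: [0.2, 0.5, 0.3]
grip_width: 0.0001
gripper_force: 0.0
```

arm_command(increments=[[0, 0, 0, -0.5, 0, 0, 255], [0, 0, 0, -1, 0, 0, 255], [0, 0, 0, -1.4, 0, 0, 255], [0, 0, 0, -1.8, 0, 0, 255], [0, 0, 0, -2.2, 0, 0, 255], [0, 0, 0, -2.6, 0, 0, 255], [0, 0, 0, -3.0, 0, 0, 255], [0, 0, 0, -3.1, 0, 0, 255]])

```text
time_s: 11.42
position: [0.5011, 0.1352, 0.0202]
tool_rot: [0.0, 0.063, 0.998, 0.001]
contact_force: [-0.1, -0.6, 0.5]
grip_width: -0.0002
gripper_force: 0.2
```

arm_command(increments=[[0, 0, 0, -0.06, 0, 0, 255], [0, 0, 0, -0.12, 0, 0, 255], [0, 0, 0, -0.12, 0, 0, 255]])

```text
time_s: 11.8
position: [0.5016, 0.1351, 0.0199]
tool_rot: [-0.001, 0.062, 0.998, 0.001]
contact_force: [-5.7, 0.6, 2.7]
grip_width: -0.0001
gripper_force: 2.6
```

```bash
python3 - <<'E'
from h import *
s=manip.get_state();print(s['time_s'],jig(s['position']),s['contact_force'])
E
```

```text
11.8 [-0.05606294 -0.01135162  0.01993992] [-5.66001886  0.63893442  2.70988063]
```

arm_command(increments=[[0, 0, 0, 1.2, 0, 0, 255], [0, 0, 0, 2.4, 0, 0, 255], [0, 0, 0, 2.4, 1.36, 0, 255], [0, 0, 0, 2.4, 1.36, 0, 255], [0, 0, 0, 1.8, 1.36, 0, 255], [0, 0, 0, 1.3, 1.36, 0, 255], [0, 0, 0, 0.9, 1.36, 0, 255], [0, 0, 0, 0.5, 1.36, 0, 255]])

```text
time_s: 12.8
position: [0.496, 0.1696, 0.0202]
tool_rot: [0.0, 0.063, 0.998, 0.001]
contact_force: [-0.6, -0.2, 0.4]
grip_width: -0.0
gripper_force: 0.3
```

arm_command(increments=[[0, 0, 0, -0.3, 0, 0, 255], [0, 0, 0, -0.42, 0, 0, 255], [0, 0, 0, -0.5, 0, 0, 255], [0, 0, 0, -0.5, 0, 0, 255]])

```text
time_s: 13.3
position: [0.5058, 0.1688, 0.02]
tool_rot: [-0.001, 0.062, 0.998, 0.0]
contact_force: [-5.1, -0.6, 3.0]
grip_width: 0.0001
gripper_force: 2.6
```

arm_command(increments=[[0, 0, 0, 1.2, 0, 0, 255], [0, 0, 0, 2.4, 0, 0, 255], [0, 0, 0, 2.4, 1.44, 0, 255], [0, 0, 0, 2.4, 1.44, 0, 255], [0, 0, 0, 1.8, 1.44, 0, 255], [0, 0, 0, 1.3, 1.44, 0, 255], [0, 0, 0, 0.9, 1.44, 0, 255], [0, 0, 0, 0.5, 1.44, 0, 255]])

```text
time_s: 14.3
position: [0.5004, 0.2052, 0.0202]
tool_rot: [-0.0, 0.063, 0.998, 0.001]
contact_force: [-0.8, -0.4, 1.0]
grip_width: 0.0003
gripper_force: 0.3
```

arm_command(increments=[[0, 0, 0, -0.3, 0, 0, 255], [0, 0, 0, -0.42, 0, 0, 255], [0, 0, 0, -0.5, 0, 0, 255], [0, 0, 0, -0.5, 0, 0, 255]])

```text
time_s: 14.8
position: [0.5102, 0.2045, 0.02]
tool_rot: [-0.001, 0.062, 0.998, 0.0]
contact_force: [-5.5, 0.1, 1.9]
grip_width: 0.0001
gripper_force: 2.5
```

```bash
python3 - <<'E'
from h import *
s=manip.get_state();print(s['time_s'],jig(s['position']),s['contact_force'])
E
```

```text
14.8 [-0.05614221  0.05852387  0.01999173] [-5.546622    0.05271915  1.94974354]
```

All three end against the fence (same contact x). Now a lateral squeeze on C.

arm_command(increments=[[0, 0, 0, 0.4, 0, 0, 255], [0, 0, 0, 0.4, 0, -2.2, 255], [0, 0, 0, 0, -2.2, -2.2, 255], [0, 0, 0, -1, -4.72, -2.2, 255], [0, 0, 0, -2.18, -4.72, -2.2, 255], [0, 0, 0, -2.18, -4.72, -1.6, 255], [0, 0, 0, -2.18, -4.72, 0, 255], [0, 0, 0, -2.18, -4.72, 0, 255]])

```text
time_s: 15.8
position: [0.5481, 0.0811, 0.0174]
tool_rot: [-0.003, 0.062, 0.998, 0.0]
contact_force: [-0.1, -0.8, 0.3]
grip_width: -0.0002
gripper_force: 0.0
```

arm_command(increments=[[0, 0, 0, 0, 0.4, 0, 255], [0, 0, 0, 0, 0.7, 0, 255], [0, 0, 0, 0, 0.8, 0, 255], [0, 0, 0, 0, 0.9, 0, 255], [0, 0, 0, 0, 0.96, 0, 255], [0, 0, 0, 0, 0.96, 0, 255]])

```text
time_s: 16.55
position: [0.5544, 0.0995, 0.0215]
tool_rot: [0.0, 0.064, 0.998, -0.002]
contact_force: [-2.6, -12.3, 5.5]
grip_width: 0.0001
gripper_force: 6.3
```

```bash
python3 - <<'E'
from h import *
s=manip.get_state();print(s['time_s'],jig(s['position']),s['contact_force'])
E
```

```text
16.55 [ 0.00085959 -0.04006669  0.02147417] [ -2.59069126 -12.30962865   5.45162861]
```

arm_command(increments=[[0, 0, 0, 0, -0.6, 0, 255], [0, 0, 0, 0, -0.6, -2.2, 255], [0, 0, 0, 1.5, -1.5, -3.6, 255], [0, 0, 0, 2.8, -3, -5, 255], [0, 0, 0, 2.8, -4.5, -7, 255], [0, 0, 0, 2.8, -5.2, -9.2, 255], [0, 0, 0, 2.8, -5.2, -10.8, 255], [0, 0, 0, 2.8, -5.2, -10.8, 255]])

```text
time_s: 17.55
position: [0.4706, -0.016, 0.2941]
tool_rot: [0.005, 0.062, 0.998, 0.002]
contact_force: [0.7, 0.5, -0.1]
grip_width: 0.0003
gripper_force: 0.0
```

```bash
python3 - <<'E'
from h import *
import cv2
s=manip.get_state();print(s['time_s'],jig(s['position']),s['contact_force'])
a=manip.camera("scene");b=manip.camera("top")
a=cv2.resize(a[170:270,240:360,::-1],(480,400),interpolation=cv2.INTER_CUBIC)
b=cv2.resize(b[165:245,275:355,::-1],(400,400),interpolation=cv2.INTER_CUBIC)
cv2.imwrite('pics/a5.png',np.hstack([a,b])[:,:800] if 0 else cv2.resize(np.hstack([a,b]),(800,364)))
E
```

```text
17.55 [-0.06791107 -0.16513859  0.29410774] [ 0.74399565  0.46256228 -0.09518134]
```

View pics/a5.png

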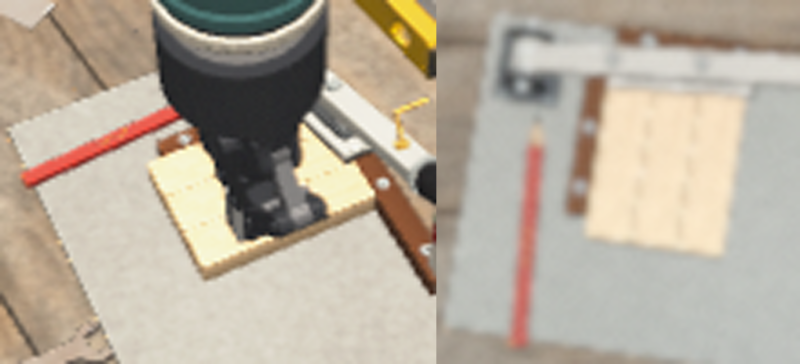

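The row is tight and square: near ends form one straight line in the top view (590–722, 240–253), and the pencil is untouched. Now the lever.

arm_command(increments=[[0, 0, 0, -2, 0, 0.2, 255], [0, 0, 0, -4, -0.1, 0.8, 255], [0, 0, 0, -5.8, -0.16, 1.4, 255], [0, 0, 0, -5.8, -0.16, 1.4, 255], [0, 0, 0, -5.8, -0.16, 1.4, 255]])

```text
time_s: 18.27
position: [0.6108, -0.0379, 0.2535]
tool_rot: [-0.001, 0.062, 0.998, 0.001]
contact_force: [0.0, 0.4, -0.1]
grip_width: 0.0003
gripper_force: 0.0
```

```bash
python3 - <<'E'
from h import *
s=manip.get_state();print(s['time_s'],jig(s['position']),s['contact_force'],delta(75,-170,230),delta(75,-195,80))
E
```

```text
18.275 [ 0.07391761 -0.16938746  0.25353897] [ 0.00675313  0.41299551 -0.08431795] (array([ 0.012, -0.028,  0.005]), array([-0.046, -0.026,  0.941])) (array([ 0.012, -0.028,  0.005]), array([-0.063, -1.033,  6.94 ]))
```

arm_command(increments=[[0, 0, 0, 0, 0, 0.8, 255], [0, 0, 0, 0, -0.08, 1.6, 255], [0, 0, 0, 0, -0.24, 2.4, 255], [0, 0, 0, 0, -0.4, 3.2, 255], [0, 0, 0, 0, -0.56, 4.0, 255], [0, 0, 0, 0, -0.72, 4.8, 255], [0, 0, 0, 0, -0.84, 5.4, 255], [0, 0, 0, 0, -0.84, 5.4, 255]])

```text
time_s: 19.27
position: [0.6084, -0.0589, 0.1197]
tool_rot: [-0.001, 0.063, 0.998, 0.001]
contact_force: [-2.1, -0.1, 2.6]
grip_width: -0.0001
gripper_force: 0.9
```

```bash
python3 - <<'E'
from h import *
import cv2
s=manip.get_state();print(s['time_s'],jig(s['position']),s['contact_force'],delta(75,-195,77))
a=manip.camera("scene");cv2.imwrite('pics/a6.png',cv2.resize(a[160:310,230:400,::-1],(680,600),interpolation=cv2.INTER_CUBIC))
E
```

```text
19.275 [ 0.07417193 -0.19049371  0.11969954] [-2.060348   -0.11075858  2.58880612] (array([ 0.015, -0.012, -0.   ]), array([-0.035, -0.183,  1.708]))
```

View pics/a6.png

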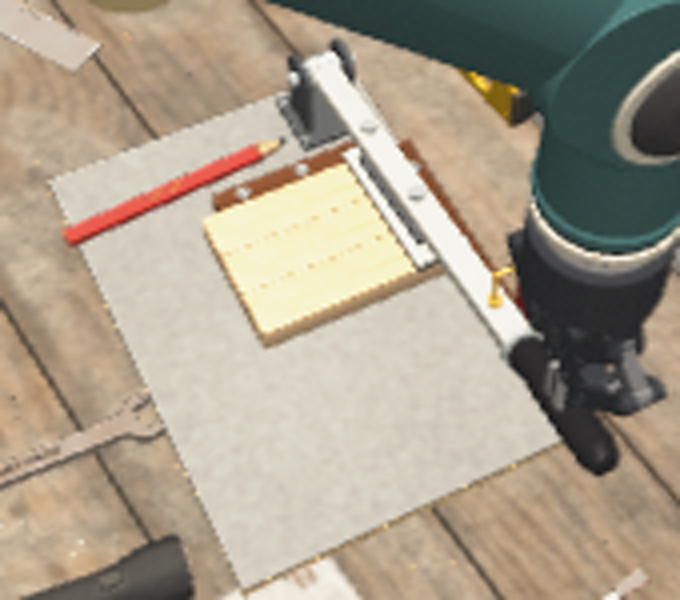

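The fingers are on the grip and the shoe is still above the rails. I'll check the tip's alignment with the grip before pressing further.

```bash
python3 - <<'E'
from h import *
s=manip.get_state();print(((proj("scene",s['position'])-[230,160])*4).round(), s['contact_force'],s['wrist_torque'])
for ph in (.1,.13,.16):
    for r in (.281,.330,.379):
        X=T(J,[(.075,.135-r*np.cos(ph))],.064+r*np.sin(ph));print(ph,r,((proj("scene",X)-[230,160])*4).round())
E
```

```text
[[565. 395.]] [-1.15592368  0.17932193  1.22225436] [-0.02181742  0.27561621 -0.06224114]
0.1 0.281 [[521. 358.]]
0.1 0.33 [[564. 419.]]
0.1 0.379 [[610. 484.]]
0.13 0.281 [[522. 350.]]
0.13 0.33 [[565. 409.]]
0.13 0.379 [[611. 473.]]
0.16 0.281 [[522. 341.]]
0.16 0.33 [[565. 399.]]
0.16 0.379 [[612. 462.]]
```

arm_command(increments=[[0, 0, 0, 0, -0.05, 0.4, 255], [0, 0, 0, 0, -0.1, 0.8, 255], [0, 0, 0, 0, -0.14, 1.1, 255], [0, 0, 0, 0, -0.16, 1.4, 255], [0, 0, 0, 0, -0.18, 1.6, 255], [0, 0, 0, 0, -0.18, 1.7, 255], [0, 0, 0, 0, -0.18, 1.7, 255], [0, 0, 0, 0, -0.18, 1.7, 255]])

```text
time_s: 20.32
position: [0.6096, -0.0629, 0.0778]
tool_rot: [0.001, 0.062, 0.998, 0.001]
contact_force: [-0.1, 0.9, 7.6]
grip_width: -0.0002
gripper_force: 3.5
```

```bash
python3 - <<'E'
from h import *
import cv2
s=manip.get_state();print(s['time_s'],jig(s['position']),s['contact_force'])
a=manip.camera("scene");cv2.imwrite('pics/a7.png',cv2.resize(a[185:285,280:400,::-1],(720,600),interpolation=cv2.INTER_CUBIC))
f=lambda X:((proj("scene",X)-[280,185])*6).round()
print(f(s['position']))
for ph in (-.06,-.03,0,.03):
    print(ph,[f(T(J,[(.075,.135-r*np.cos(ph))],.064+r*np.sin(ph)))[0] for r in(.281,.379)])
E
```

```text
20.325 [ 0.07584886 -0.19436509  0.0778234 ] [-0.11865793  0.90195233  7.56715343]
[[544. 503.]]
-0.06 [array([474., 444.]), array([597., 648.])]
-0.03 [array([476., 435.]), array([601., 637.])]
0 [array([478., 425.]), array([605., 624.])]
0.03 [array([480., 414.]), array([608., 611.])]
```

View pics/a7.png

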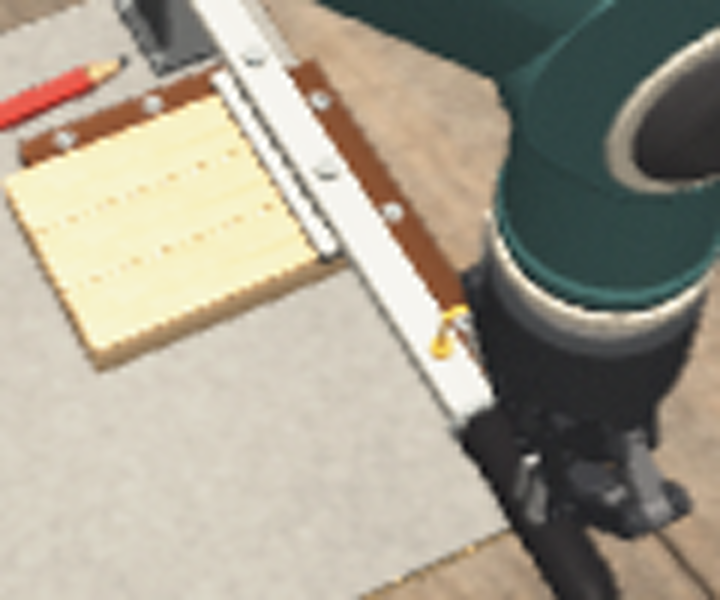

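The shoe bears on all three rails. The grip starts at about (475, 425), against (478, 425) computed for arm level. The push is 7.6 N at TCP z = 78 mm, so the pointer should be mid-green. I'll hand it in.

```bash
python3 -c "
from rig import manip
print(manip.job_done())"
```

```text
the job is handed in; nothing more can be done
None
```

The job is handed in: the three rails are tight against the fence and side stop, and the lever is held with about 7.6 N at what I work out as mid-green, from the grip's height and force, since the gripper hid the gauge plate.

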